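Flux vial from the rack to the soldering holder

TASK

Take the amber vial with the red cap out of the white rack and stand it in the empty round metal holder, upright and fully down on the holder's floor. Lower it in gently rather than dropping it, let go, and leave the blue-capped and yellow-capped vials in their places in the rack.

Things in the scene. Friction and masses are not known exactly. Their poses are not given: they have to be found in the camera images.
- flux_vial_mid (a point): Centre (half-way up) of the vial to move: amber glass, 26 mm in diameter, 100 mm tall, about 60 g, foot bevelled 3 mm, RED cap on its top 24 mm. z: up its axis. It stands loosely in a rack well, its upper 66 mm sticking out: grip it 25 to 30 mm above this point. The other vials stand in the same straight row, at 60, 120 or 180 mm; close the gripper across the row.
- holder_mouth (a point): Centre of the mouth of the empty holder, z up: an aluminium cup with flared mouth on a dark disc 84 mm wide, fixed to the bench. Rim 50 mm above the bench, 66 mm across outside, about 58 inside; the funnel narrows over 20 mm of height to a straight bore 33 mm wide with a flat floor 42 mm below this point. A seated vial's centre is 8 mm above this point.
- blue_vial_mid (a point): Centre (half-way up) of a bystander vial, same size and amber glass, with a BLUE cap; z up. The rack that holds all three vials is a white block fixed to the bench, 70 x 250 mm and 42 mm high, with four wells in one row along its length, 60 mm apart, each 33 mm wide and 34 mm deep (floor 8 mm above the bench); one well is empty.
- yellow_vial_mid (a point): Centre (half-way up) of a bystander vial in the same rack, same size and amber glass, with a YELLOW cap; z up.
Mind the look-alikes: they are no part of the job. Leave any green or pink look-alike of the part that bears flux_vial_mid alone.

How it is judged:
By the outcome, as a careful person would: the job done as asked, in the order asked, and still so for the second after the job is handed in, with the robot touching nothing.
It also fails if it takes over 35 s, if anything falls off the work surface, if the arm or the gripper's body presses on something with over 40 N, if the wrist force passes 120 N, or if a joint passes its speed limit or range.

ROBOT

A 6-joint arm with a two-finger parallel gripper is mounted at the origin on the work surface. World frame = base frame: x ahead of the robot, y to its left, z up, the work surface at z = 0. Lengths are in m, angles in degrees, forces in N, time in s.
With the tool pointing down it reaches from about 0.4 to 0.825 m from the base axis. Payload 7 kg.
Tool frame: the origin (TCP) lies between the finger pads; the fingertips stand 19 mm ahead of it and the grasp point (between the pads) is the TCP; x points along the fingers, y is the direction in which the jaws open and shut, and the axes are right-handed (so a half turn about x gives the same grasp; the last joint's range is limited). The gripper opens to 88 mm and grips with 3 to 60 N. Pads are 19 mm wide; open, the fingers measure 130 mm over their backs; the gripper's body (78 mm by 193 mm) begins 47 mm behind the grasp point.
Start: joints at [-49.67, 20.546, 0.682, 0, -70.136, -16.507], TCP at [0.273, -0.617, 0.213] pointing down, gripper open.
Joint ranges: [-176.03, 176.03], [-82.01, 121.73], [-58.28, 71.71], [-173.87, 95.51], [-174.79, -0.11], [-173.66, 173.66]. Speed limits (degrees/s): [136.94, 136.94, 172.46, 180, 180, 180].

INTERFACE

Orientations are given as [roll, pitch, yaw] about the fixed x, y, z axes, in that order (R = Rz(yaw) Ry(pitch) Rx(roll)).
In Python, from plant import r gives the robot as it stands.
- The arm moves only by the tool send_rows, never from a script. Its argument "plan" is a list of rows, each a list of 2 entries, a list of its own where there are three numbers: the shift along the tool's x, y, z scaled (see below), then the turn, a rotation vector about the tool's x, y, z scaled (see below). A call has exactly 5 rows; each row is the pose to reach, as a shift and turn from the pose measured when the call began, along the tool's axes at that moment; what a row does not reach only later rows make up. The controller multiplies each number of a shift by 0.15 m and each number of a turn by pi/4 rad. A row lasts 1/10 s, in which the tool goes at most 50 mm and 8.59 degrees, less where a joint would pass 70% of its speed; a pose out of reach is approached as far as the arm can. A call with a number of a shift or a turn outside -1 to 1 is refused whole. A call with a gripper value outside its range is refused whole. "jaw" is the opening, from -1 (shut) to 1 (fully open), so that 0 is half open, set as the call begins (left out, the last holds). The fingers move at their own pace and stop on an object; "force" is the grip in N (left out, the last holds). Time passes only in rows, so rows that repeat a pose let the fingers close, or fill a call up. It gives the time, the measured TCP pose, the force and the opening at its end, in the units of the state.
- r.get_state(): the state, without advancing time (a new reading comes with each control period).
- r.capture(name): name is "scene" or "top" or "wrist"; returns a dict with "color" (420x560x3 uint8, red, green, blue), "range_z" (420x560 float32, m along the optical axis (not along the pixel's ray), 0 where there is no reading), "mtx" (3x3 intrinsics, pixels), "pose" (4x4, takes a point from camera to world coordinates). Camera axes: x right, y down, z forward; pixel columns grow to the right and rows downward; lengths in m; the calibration is good to about 2 mm. The wrist camera is an equidistant fisheye: a pixel r from the principal point sees the ray r / f radians off the axis. A picture is of the moment at which its call begins.
- r.close_job(): hands the job in, once; it reports no verdict.
Trained networks look in a picture, given as the dict that the camera call returned (one of the last four; its "shot" number tells which), for a name from the list of things; names that differ only in an ending like _2 or _b are one class to them, and where a whole thing is asked for, a point or a joint stands for the part that bears it (a point fixed in the world has none). Each returns a list of dicts, best first, with "score" (0 to 1); they miss things now and then, are a little off and sometimes report something else, mostly with a low value. They report only what shows in the picture. A call takes as long as a camera call. They do not tell look-alikes from the thing itself.
- r.find_in(picture, target): "uv" ([column, row] in pixels, amid what is visible of it).
- r.trace(picture, target): "mask" (420x560 bool, what is visible of it) and "uv" ([column, row] in pixels, amid what is visible of it).
The state is a dict: "time_s": time; "joints": joint angles; "qd": joint speeds; "joint_torque": joint torques, N m; "tcp_pos": TCP position; "eef_rot": TCP orientation; "contact_force": force on the tool from outside, world axes, zero at the start; "moment": the same for the moment, N m; "gripper_width": finger opening in m.
Only numpy, scipy, OpenCV 4.12 (cv2) and the standard library are available. Lean on these libraries where they do the work, as an engineer would, in place of code of your own. Each camera call takes 0.05 s, during which the arm holds its last target. There are 200 camera calls.

## Working session

There is one attempt and no reset: what is moved stays moved. The work goes in short steps, Python scripts to look and compute and a tool call to move; the robot and the scene stay as the last step left them, time stands still between calls to the robot, and variables do not carry over. Pictures are saved under pics/ and viewed, about 8 in all and at most 12, crops included, and the job is handed in when it is done.

Besides the shell and the picture viewer there is one more tool, called after "Request:" as a command line: name --argument value ..., lists and objects as JSON in quotes. send_rows: Moves the arm, as the interface text tells. Its arguments: {"type":"object","properties":{"plan":{"type":"array"},"jaw":{"type":"number"},"force":{"type":"number"}},"required":["plan"]}

```bash
mkdir -p pics; ls; python3 - <<'E'
from plant import r
import cv2,numpy as np
s=r.get_state(); print({k:np.round(v,4).tolist() for k,v in s.items()})
ims=[]
for n in("scene","top"):
    p=r.capture(n); ims.append(p["color"][:,:,::-1])
    print(n,p["mtx"].tolist(),np.round(p["pose"],3).tolist())
    for t in("flux_vial_mid","holder_mouth","blue_vial_mid","yellow_vial_mid"):
        print(t,[(np.round(d["uv"],1).tolist(),round(d["score"],2)) for d in r.find_in(p,t)][:5])
    cv2.imwrite(f"pics/{n}0.png",p["color"][:,:,::-1])
    np.savez(f"{n}0.npz",**{k:p[k] for k in("color","range_z","mtx","pose")})
E
```

```text
pics
{'time_s': 0.0, 'joints': [-49.6674, 20.5895, 0.6336, -0.019, -70.1367, -16.5071], 'qd': [-0.0006, 0.0074, -0.0015, 0.0477, -0.0804, 0.053], 'joint_torque': [-0.0004, -58.271, 29.3041, 6.9972, 0.0066, -0.0002], 'tcp_pos': [0.2724, -0.617, 0.212], 'eef_rot': [95.5944, 89.9056, 119.4134], 'contact_force': [0.6267, 0.1117, 0.2595], 'moment': [-0.0092, -0.0058, -0.0197], 'gripper_width': 0.0876}
scene [[455.99832533824423, 0.0, 283.8279445522903], [0.0, 455.99832533824423, 213.74471445873428], [0.0, 0.0, 1.0]] [[-0.541, 0.593, -0.596, 0.977], [0.841, 0.374, -0.391, 0.328], [-0.009, -0.713, -0.701, 0.651], [0.0, 0.0, 0.0, 1.0]]
flux_vial_mid [([347.5, 204.6], 0.98), ([272.4, 219.0], 0.68), ([319.5, 223.7], 0.58)]
holder_mouth [([190.0, 227.6], 0.85)]
blue_vial_mid [([404.9, 283.9], 0.77), ([375.0, 265.7], 0.67)]
yellow_vial_mid [([374.6, 265.1], 0.69)]
top [[484.29480914344333, 0.0, 277.4506017258519], [0.0, 484.29480914344333, 212.79575643779455], [0.0, 0.0, 1.0]] [[-0.003, -0.994, 0.113, 0.373], [-1.0, 0.005, 0.014, -0.037], [-0.014, -0.113, -0.993, 1.048], [0.0, 0.0, 0.0, 1.0]]
flux_vial_mid [([273.3, 212.5], 0.65), ([229.8, 218.8], 0.62), ([225.5, 263.9], 0.47)]
holder_mouth [([341.4, 176.9], 0.88)]
blue_vial_mid [([142.9, 196.3], 0.48)]
yellow_vial_mid [([173.0, 207.1], 0.69)]
```

View pics/scene0.png

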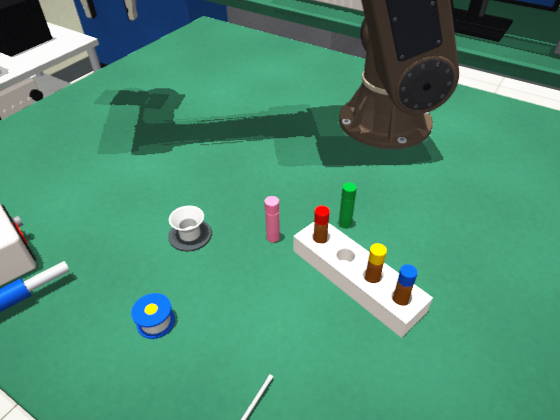

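View pics/top0.png

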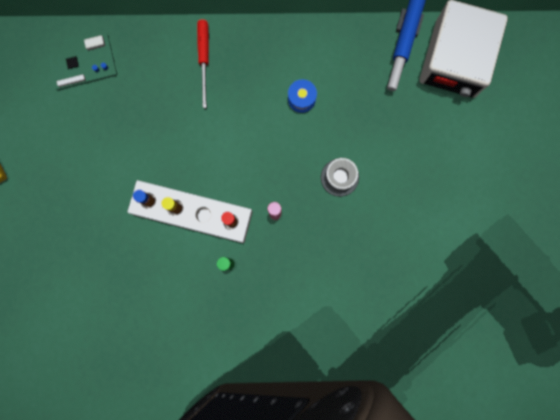

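The scene picture shows the red-capped vial at about (321,222), with its cap in the top view at (228,218). It sits at the rack end, next to the empty well, then yellow and blue. The pink (272,220) and green (347,205) look-alikes stand loose on the bench. The holder is at (187,225) in scene and (341,177) in top.

```bash
cat > h.py <<'E'
import numpy as np,cv2
def cloud(p):
    z=p["range_z"];h,w=z.shape;v,u=np.mgrid[:h,:w];K=p["mtx"]
    P=np.stack([(u-K[0,2])/K[0,0]*z,(v-K[1,2])/K[1,1]*z,z],-1)
    return P@p["pose"][:3,:3].T+p["pose"][:3,3]
def capmask(p,name):
    H=cv2.cvtColor(p["color"],cv2.COLOR_RGB2HSV);h,s,v=[H[...,i].astype(int) for i in range(3)]
    ok=(s>150)&(v>110)
    return ok&{"red":(h<6)|(h>174),"yellow":(h>22)&(h<33),"blue":(h>100)&(h<125),"green":(h>52)&(h<75)&(v>100)}[name]
E
python3 - <<'E'
from h import *
B={"top":dict(red=(228,218),yellow=(170,205),blue=(141,197),green=(224,264)),"scene":dict(red=(321,213),yellow=(377,251),blue=(407,272),green=(348,190))}
for n in B:
    p=dict(np.load(n+"0.npz"));C=cloud(p)
    for c,(u,v) in B[n].items():
        m=capmask(p,c);k=np.zeros_like(m);k[v-14:v+15,u-14:u+15]=1;m&=k&(p["range_z"]>0)
        P=C[m]; t=P[:,2]>np.percentile(P[:,2],95)-.006
        print(n,c,m.sum(),"med",np.round(np.median(P,0),4),"top",np.round(P[t].mean(0),4),t.sum())
    u,v=dict(top=(341,177),scene=(187,225))[n]
    W=C[v-35:v+36,u-35:u+36].reshape(-1,3);R=W[(W[:,2]>.044)&(W[:,2]<.058)]
    A=np.c_[2*R[:,:2],np.ones(len(R))];q=np.linalg.lstsq(A,(R[:,:2]**2).sum(1),rcond=None)[0]
    print(n,"holder",len(R),q[:2],np.sqrt(q[2]+q[:2]@q[:2]),"minmax mid",(R.min(0)+R.max(0))/2,R.max(0)-R.min(0))
    # rack: white
    u,v=dict(top=(190,211),scene=(360,280))[n]
    W=C[v-60:v+60,u-75:u+75].reshape(-1,3);R=W[(W[:,2]>.036)&(W[:,2]<.048)]
    print("rack",len(R),cv2.minAreaRect(R[:,:2].astype(np.float32)*1000), R[:,2].mean())
E
```

```text
top red 113 med [0.4705 0.0726 0.1096] top [0.4703 0.0735 0.1097] 101
top yellow 110 med [0.5    0.1903 0.1091] top [0.5001 0.1908 0.1093] 98
top blue 107 med [0.5151 0.2477 0.1094] top [0.5154 0.2473 0.1096] 100
top green 85 med [0.3795 0.0842 0.101 ] top [0.381  0.083  0.1013] 82
top holder 318 [ 0.57042825 -0.15813578] 0.028513046790947592 minmax mid [ 0.57112107 -0.15830714  0.05068492] [0.062352   0.06343561 0.01335547]
rack 3002 ((470.0430603027344, 169.18740844726562), (250.92855834960938, 126.81912231445312), 73.63359832763672) 0.043371693272523486
scene red 242 med [0.4784 0.0784 0.1058] top [0.4743 0.0763 0.107 ] 141
scene yellow 296 med [0.5076 0.1944 0.1059] top [0.5034 0.1933 0.1069] 182
scene blue 324 med [0.5232 0.2508 0.1062] top [0.5184 0.2498 0.107 ] 205
scene green 202 med [0.389  0.0848 0.0978] top [0.3848 0.0836 0.0989] 119
scene holder 270 [ 0.57115891 -0.15686013] 0.029268958717596313 minmax mid [ 0.57047558 -0.15713959  0.04812386] [0.06514632 0.06535167 0.00824601]
rack 3798 ((494.26239013671875, 162.39157104492188), (251.7658233642578, 73.41710662841797), 75.62606811523438) 0.04115174593984075
```

```bash
cat > go.py <<'E'
# go.py x y z [yaw of tool y axis, deg]: what to send
import sys,numpy as np
from plant import r
from scipy.spatial.transform import Rotation as R
a=[float(v) for v in sys.argv[1:]]
s=r.get_state();M=R.from_euler("xyz",s["eef_rot"],degrees=True);m=M.as_matrix()
yw=a[3] if len(a)>3 else -14.5
best=None
for k in(0,180):
    t=np.radians(yw+k);X=np.array([0,0,-1.]);Y=np.array([np.cos(t),np.sin(t),0]);T=R.from_matrix(np.c_[X,Y,np.cross(X,Y)])
    rv=(M.inv()*T).as_rotvec()
    print("turn",np.round(rv/(np.pi/4),3),np.round(np.degrees(rv),1))
print("toolaxes\n",np.round(m,3))
print("shift",np.round(m.T@(np.array(a[:3])-s["tcp_pos"])/.15,3),"t",s["time_s"],"tcp",np.round(s["tcp_pos"],4),"j",np.round(s["joints"],1),"w",round(s["gripper_width"],4),"F",np.round(s["contact_force"],1))
E
python3 go.py 0.471 0.0745 0.215
```

```text
turn [ 2.852 -0.    -0.   ] [128.3  -0.   -0. ]
turn [-1.148  0.    -0.   ] [-51.7   0.   -0. ]
toolaxes
 [[-0.    -0.404  0.915]
 [ 0.     0.915  0.404]
 [-1.     0.     0.   ]]
shift [-0.014  3.686  3.073] t 0.5 tcp [ 0.2726 -0.6175  0.2129] j [-49.7  20.6   0.7  -0.  -70.1 -16.5] w 0.0875 F [0.5 0.2 0.1]
```

Request:
send_rows --plan '[[[0, 0.3, 0.25], [0, 0, 0]], [[0, 0.6, 0.5], [0, 0, 0]], [[0, 0.9, 0.75], [0, 0, 0]], [[0, 1, 0.83], [0, 0, 0]], [[0, 1, 0.83], [0, 0, 0]]]' --jaw 0.35 --force 15

```text
time_s: 1.0
tcp_pos: [0.3269, -0.4261, 0.2139]
eef_rot: [-23.9, 89.9, 0.1]
contact_force: [-0.1, -0.1, 0.5]
gripper_width: 0.06
```

Request:
send_rows --plan '[[[0, 0.3, 0.25], [0, 0, 0]], [[0, 0.6, 0.5], [0, 0, 0]], [[0, 0.9, 0.75], [0, 0, 0]], [[0, 1, 0.83], [0, 0, 0]], [[0, 1, 0.83], [0, 0, 0]]]'

```text
time_s: 1.5
tcp_pos: [0.3811, -0.2344, 0.2147]
eef_rot: [-19.8, 89.8, 4.6]
contact_force: [0.3, -0.6, -0.2]
gripper_width: 0.0595
```

Request:
send_rows --plan '[[[0, 0.3, 0.25], [0, 0, 0]], [[0, 0.6, 0.5], [0, 0, 0]], [[0, 0.9, 0.75], [0, 0, 0]], [[0, 1, 0.83], [0, 0, 0]], [[0, 1, 0.83], [0, 0, 0]]]'

```text
time_s: 2.0
tcp_pos: [0.4345, -0.0424, 0.2154]
eef_rot: [-15.8, 89.7, 8.9]
contact_force: [-0.3, -0.7, -0.6]
gripper_width: 0.0588
```

Request:
send_rows --plan '[[[0, 0.2, 0.1], [-0.18, 0, 0]], [[0, 0.4, 0.3], [-0.36, 0, 0]], [[0, 0.6, 0.5], [-0.54, 0, 0]], [[0, 0.65, 0.55], [-0.72, 0, 0]], [[0, 0.65, 0.55], [-0.9, 0, 0]]]'

```text
time_s: 2.5
tcp_pos: [0.4697, 0.0816, 0.2155]
eef_rot: [-59.6, 89.7, 6.0]
contact_force: [-0.1, -0.4, -0.2]
gripper_width: 0.0588
```

```bash
python3 go.py 0.471 0.0745 0.215
```

```text
turn [ 3.78   0.009 -0.004] [170.1   0.4  -0.2]
turn [-0.22   0.003  0.006] [-9.9  0.1  0.3]
toolaxes
 [[ 0.005 -0.911  0.413]
 [ 0.001  0.413  0.911]
 [-1.    -0.005  0.003]]
shift [ 0.003 -0.028 -0.039] t 2.5 tcp [0.4697 0.0816 0.2155] j [ 33.7   1.2 -23.5   0.2 -65.  -58.2] w 0.0588 F [-0.1 -0.4 -0.2]
```

Request:
send_rows --plan '[[[0, -0.03, -0.04], [-0.11, 0, 0]], [[0, -0.03, -0.04], [-0.22, 0, 0]], [[0, -0.03, -0.04], [-0.22, 0, 0]], [[0, -0.03, -0.04], [-0.22, 0, 0]], [[0, -0.03, -0.04], [-0.22, 0, 0]]]'

```text
time_s: 3.0
tcp_pos: [0.4714, 0.0739, 0.2155]
eef_rot: [-69.4, 89.7, 6.0]
contact_force: [-0.4, -0.6, 0.4]
gripper_width: 0.0592
```

```bash
cat >> h.py <<'E'
def wcloud(p):
    z=p["range_z"];h,w=z.shape;v,u=np.mgrid[:h,:w];K=p["mtx"]
    x=(u-K[0,2])/K[0,0];y=(v-K[1,2])/K[1,1];t=np.hypot(x,y)+1e-9;k=np.tan(np.minimum(t,1.5))/t
    return np.stack([x*k*z,y*k*z,z],-1)@p["pose"][:3,:3].T+p["pose"][:3,3]
E
python3 - <<'E'
from h import *
from plant import r
p=r.capture("wrist");cv2.imwrite("pics/w1.png",p["color"][:,:,::-1]);C=wcloud(p)
print(np.round(p["pose"],3).tolist(),p["mtx"][0])
for c in("red","yellow","blue"):
    m=capmask(p,c)&(p["range_z"]>0)&(C[...,2]>.09)&(C[...,2]<.125)
    P=C[m]
    if len(P): 
        t=P[P[:,2]>np.percentile(P[:,2],90)-.005];print(c,len(P),np.median(t,0),(t.min(0)+t.max(0))/2,t.max(0)-t.min(0))
W=C.reshape(-1,3);ok=(p["range_z"].ravel()>0)&(W[:,2]>.038)&(W[:,2]<.046)&(W[:,1]>.0)&(W[:,1]<.3)&(W[:,0]>.41)
print(ok.sum(),cv2.minAreaRect((W[ok][:,:2]*1000).astype(np.float32)) if ok.any() else 0)
E
python3 go.py 0.471 0.0745 0.215
```

```text
[[-0.967, 0.244, 0.069, 0.453], [0.254, 0.937, 0.241, 0.01], [-0.006, 0.25, -0.968, 0.387], [0.0, 0.0, 0.0, 1.0]] [325.1922621    0.         272.77458854]
red 643 [0.47180187 0.07465618 0.1077142 ] [0.47178092 0.07514686 0.1069867 ] [0.023657   0.02405207 0.00663938]
yellow 247 [0.49907277 0.18387895 0.10735789] [0.50027642 0.18518934 0.10626373] [0.0211594  0.00940756 0.00624892]
5691 ((486.87030029296875, 136.18495178222656), (192.74020385742188, 70.74175262451172), 75.36123657226562)
turn [ 3.997  0.01  -0.004] [179.9   0.5  -0.2]
turn [-0.003  0.002  0.007] [-0.1  0.1  0.3]
toolaxes
 [[ 0.005 -0.968  0.252]
 [ 0.001  0.252  0.968]
 [-1.    -0.005  0.002]]
shift [0.003 0.003 0.003] t 3.05 tcp [0.4714 0.074  0.2155] j [ 32.8   1.2 -23.4   0.2 -65.  -47.4] w 0.059 F [ 0.  -1.1 -0.3]
```

View pics/w1.png

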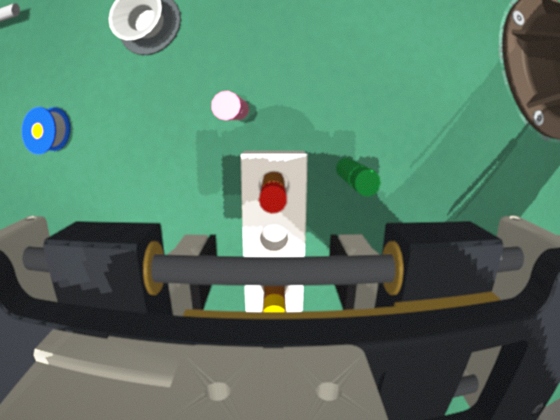

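The wrist view shows the red cap at (272,195), centred between the jaws over the rack. Green at (358,177) is clear of the fingers, and the empty well is at (273,237). The position agrees to about 1 mm, so I'll descend and grip.

Request:
send_rows --plan '[[[0.2, 0, 0], [0, 0, 0]], [[0.4, 0, 0], [0, 0, 0]], [[0.6, 0, 0], [0, 0, 0]], [[0.77, 0, 0], [0, 0, 0]], [[0.865, 0.003, 0.003], [0, 0, 0]]]'

```text
time_s: 3.55
tcp_pos: [0.4708, 0.0741, 0.0838]
eef_rot: [-84.4, 89.8, -9.0]
contact_force: [-0.1, 0.5, 0.3]
gripper_width: 0.0594
```

Request:
send_rows --plan '[[[0, 0, 0], [0, 0, 0]], [[0, 0, 0], [0, 0, 0]], [[0, 0, 0], [0, 0, 0]], [[0, 0, 0], [0, 0, 0]], [[0, 0, 0], [0, 0, 0]]]' --jaw -1 --force 15

```text
time_s: 4.05
tcp_pos: [0.4712, 0.0743, 0.0846]
eef_rot: [-71.4, 89.7, 3.9]
contact_force: [0.3, 0.7, 1.4]
gripper_width: 0.025
```

```bash
python3 go.py 0.471 0.0745 0.0855
```

```text
turn [ 3.996e+00  9.000e-03 -3.000e-03] [ 1.798e+02  4.000e-01 -1.000e-01]
turn [-0.004  0.002  0.006] [-0.2  0.1  0.3]
toolaxes
 [[ 0.005 -0.967  0.254]
 [ 0.     0.254  0.967]
 [-1.    -0.004  0.002]]
shift [-0.006  0.002  0.001] t 4.05 tcp [0.4712 0.0743 0.0846] j [ 32.8   9.2 -33.9   0.2 -46.6 -47.6] w 0.025 F [0.3 0.7 1.4]
```

Request:
send_rows --plan '[[[-0.1, 0, 0], [0, 0, 0]], [[-0.25, 0, 0], [0, 0, 0]], [[-0.45, 0, 0], [0, 0, 0]], [[-0.7, 0, 0], [0, 0, 0]], [[-0.9, 0, 0], [0, 0, 0]]]'

```text
time_s: 4.55
tcp_pos: [0.4707, 0.0743, 0.222]
eef_rot: [-66.0, 89.6, 9.3]
contact_force: [1.4, 0.6, -1.1]
gripper_width: 0.0252
```

```bash
python3 go.py 0.571 -0.1575 0.22; python3 - <<'E'
from h import *
from plant import r
p=r.capture("scene");cv2.imwrite("pics/s2.png",cv2.resize(p["color"][100:340,180:460,::-1],None,fx=2,fy=2));C=cloud(p)
m=capmask(p,"red")&(C[...,2]>.1);P=C[m];print(m.sum(),P.min(0),P.max(0))
E
```

```text
turn [ 3.996  0.012 -0.005] [179.8   0.5  -0.2]
turn [-0.004  0.003  0.007] [-0.2  0.1  0.3]
toolaxes
 [[ 0.006 -0.967  0.254]
 [ 0.001  0.254  0.967]
 [-1.    -0.006  0.003]]
shift [ 0.016 -1.038 -1.325] t 4.55 tcp [0.4707 0.0743 0.222 ] j [ 32.8   0.9 -22.9   0.2 -65.9 -47.6] w 0.0252 F [ 1.4  0.6 -1.1]
211 [0.45846892 0.06920658 0.22056126] [0.48515353 0.08841625 0.24664827]
```

View pics/s2.png

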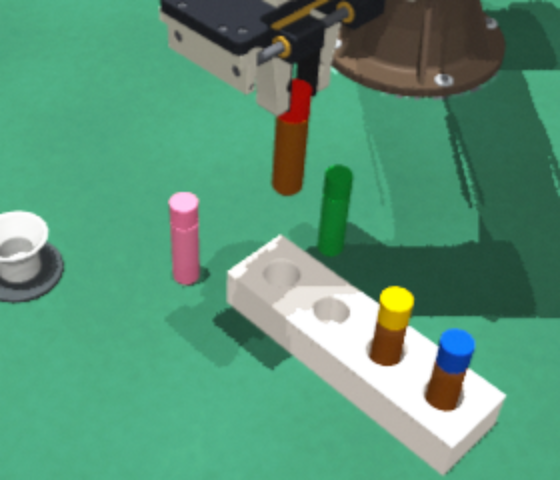

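The crop shows the vial hanging upright in the jaws at (290,140), with yellow and blue still in their wells. Moving over the holder.

Request:
send_rows --plan '[[[0, -0.1, -0.13], [0, 0, 0]], [[0, -0.25, -0.32], [0, 0, 0]], [[0, -0.4, -0.51], [0, 0, 0]], [[0, -0.55, -0.7], [0, 0, 0]], [[0, -0.7, -0.9], [0, 0, 0]]]'

```text
time_s: 5.1
tcp_pos: [0.541, -0.0835, 0.2275]
eef_rot: [-61.9, 89.2, 13.5]
contact_force: [1.3, 1.1, -0.8]
gripper_width: 0.0254
```

Request:
send_rows --plan '[[[0, -0.1, -0.13], [0, 0, 0]], [[0, -0.2, -0.25], [0, 0, 0]], [[0, -0.29, -0.36], [0, 0, 0]], [[0, -0.34, -0.425], [0, 0, 0]], [[0, -0.34, -0.425], [0, 0, 0]]]'

```text
time_s: 5.6
tcp_pos: [0.5743, -0.1591, 0.2273]
eef_rot: [-61.4, 89.2, 13.9]
contact_force: [-1.1, -0.0, -0.6]
gripper_width: 0.0254
```

```bash
python3 go.py 0.571 -0.1575 0.0855; python3 - <<'E'
from h import *
from plant import r
for n,f,c in(("wrist",wcloud,0),("top",cloud,0),("scene",cloud,0)):
    p=r.capture(n);C=f(p);W=C[p["range_z"]>0]
    R=W[(abs(W[:,2]-.05)<.004)&(np.hypot(W[:,0]-.571,W[:,1]+.1575)<.042)]
    if len(R)>20: 
        A=np.c_[2*R[:,:2],np.ones(len(R))];q=np.linalg.lstsq(A,(R[:,:2]**2).sum(1),rcond=None)[0]
        print(n,len(R),q[:2],np.sqrt(q[2]+q[:2]@q[:2]))
    if n=="wrist":cv2.imwrite("pics/w3.png",p["color"][:,:,::-1])
    if n=="scene":
        # axis of held vial: slices
        for z in(.15,.17,.19):
            V=W[(abs(W[:,2]-z)<.006)&(np.hypot(W[:,0]-.571,W[:,1]+.1575)<.04)];print(z,len(V),V.mean(0) if len(V) else 0)
E
```

```text
turn [ 3.995  0.023 -0.013] [179.8   1.1  -0.6]
turn [-0.005  0.008  0.015] [-0.2  0.4  0.7]
toolaxes
 [[ 0.013 -0.967  0.254]
 [ 0.003  0.254  0.967]
 [-1.    -0.012  0.006]]
shift [ 0.945  0.035 -0.001] t 5.6 tcp [ 0.5743 -0.1591  0.2273] j [  3.2  12.2  -8.9  -0.2 -68.1 -17.9] w 0.0254 F [-1.1 -0.  -0.6]
wrist 686 [ 0.57049645 -0.15689103] 0.029563455828227767
top 69 [ 0.56850159 -0.15771892] 0.02936996374036412
scene 212 [ 0.57118796 -0.15702482] 0.029859052842473283
0.15 19 [ 0.58169877 -0.15017549  0.15412324]
0.17 89 [ 0.5811519  -0.14951797  0.17032003]
0.19 86 [ 0.58094894 -0.14946797  0.18981504]
```

View pics/w3.png

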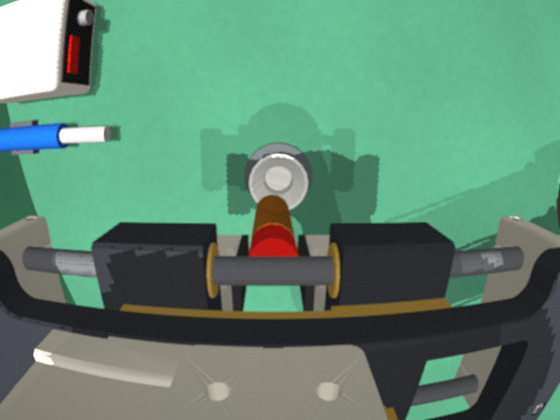

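The wrist view shows the vial upright at (272,225), with the holder mouth just beyond it at (278,178). All three cameras put the mouth near (0.571,-0.157). I'll centre, level the tool, and lower to just above the rim.

Request:
send_rows --plan '[[[0.12, 0.03, 0], [0, 0.008, 0.015]], [[0.28, 0.033, 0.004], [0, 0.008, 0.015]], [[0.45, 0.033, 0.004], [0, 0.008, 0.015]], [[0.58, 0.033, 0.004], [0, 0.008, 0.015]], [[0.58, 0.033, 0.004], [0, 0.008, 0.015]]]'

```text
time_s: 6.25
tcp_pos: [0.5678, -0.1543, 0.1372]
eef_rot: [94.7, 89.7, 170.1]
contact_force: [-0.6, -0.5, -0.8]
gripper_width: 0.0253
```

```bash
python3 go.py 0.5708 -0.157 0.0846
```

```text
turn [ 3.998e+00 -1.100e-02  1.000e-03] [179.9  -0.5   0. ]
turn [-0.002 -0.001 -0.007] [-0.1 -0.  -0.3]
toolaxes
 [[-0.006 -0.968  0.252]
 [ 0.001  0.252  0.968]
 [-1.     0.006 -0.   ]]
shift [ 0.351 -0.026 -0.012] t 6.25 tcp [ 0.5678 -0.1543  0.1372] j [  3.8  16.1 -16.2  -0.1 -58.  -18.3] w 0.0253 F [-0.6 -0.5 -0.8]
```

Request:
send_rows --plan '[[[0.02, -0.026, -0.012], [0, 0, -0.005]], [[0.05, -0.026, -0.012], [0, 0, -0.005]], [[0.08, -0.026, -0.012], [0, 0, -0.005]], [[0.1, -0.026, -0.012], [0, 0, -0.005]], [[0.1, -0.026, -0.012], [0, 0, -0.005]]]'

```text
time_s: 6.75
tcp_pos: [0.5709, -0.157, 0.122]
eef_rot: [101.5, 89.9, 176.9]
contact_force: [0.5, -0.1, 0.1]
gripper_width: 0.0255
```

```bash
python3 go.py 0.5708 -0.157 0.0846
```

```text
turn [ 3.998e+00 -4.000e-03  1.000e-03] [179.9  -0.2   0. ]
turn [-0.002 -0.001 -0.003] [-0.1 -0.  -0.1]
toolaxes
 [[-0.002 -0.968  0.252]
 [ 0.     0.252  0.968]
 [-1.     0.002 -0.   ]]
shift [ 0.249 -0.     0.   ] t 6.75 tcp [ 0.5709 -0.157   0.122 ] j [  3.5  17.1 -17.   -0.  -56.  -18.1] w 0.0255 F [ 0.5 -0.1  0.1]
```

Centred to within 0.1 mm. Lowering gently.

Request:
send_rows --plan '[[[0.04, 0, 0], [0, 0, 0]], [[0.08, 0, 0], [0, 0, 0]], [[0.12, 0, 0], [0, 0, 0]], [[0.15, 0, 0], [0, 0, 0]], [[0.17, 0, 0], [0, 0, 0]]]'

```text
time_s: 7.25
tcp_pos: [0.5705, -0.157, 0.0958]
eef_rot: [102.9, 89.8, 178.3]
contact_force: [0.2, -0.1, -0.1]
gripper_width: 0.0253
```

Request:
send_rows --plan '[[[0.02, 0, 0], [0, 0, 0]], [[0.035, 0, 0], [0, 0, 0]], [[0.05, 0, 0], [0, 0, 0]], [[0.06, 0, 0], [0, 0, 0]], [[0.065, 0, 0], [0, 0, 0]]]'

```text
time_s: 7.75
tcp_pos: [0.5705, -0.157, 0.0859]
eef_rot: [102.9, 89.8, 178.3]
contact_force: [-1.4, 0.8, -1.4]
gripper_width: 0.025
```

```bash
python3 go.py 0.5708 -0.157 0.0846
```

```text
turn [ 3.998e+00 -6.000e-03  1.000e-03] [ 1.799e+02 -3.000e-01  1.000e-01]
turn [-0.002 -0.001 -0.004] [-0.1 -0.  -0.2]
toolaxes
 [[-0.003 -0.968  0.252]
 [ 0.     0.252  0.968]
 [-1.     0.003 -0.001]]
shift [ 0.009 -0.002  0.001] t 7.75 tcp [ 0.5705 -0.157   0.0859] j [  3.5  19.3 -19.3  -0.  -51.6 -18.1] w 0.025 F [-1.4  0.8 -1.4]
```

Creeping down in 0.5 mm steps until I feel the floor.

Request:
send_rows --plan '[[[0.003, 0, 0], [0, 0, 0]], [[0.006, 0, 0], [0, 0, 0]], [[0.009, 0, 0], [0, 0, 0]], [[0.012, 0, 0], [0, 0, 0]], [[0.012, 0, 0], [0, 0, 0]]]'

```text
time_s: 8.25
tcp_pos: [0.5709, -0.1571, 0.0846]
eef_rot: [108.0, 89.9, -176.6]
contact_force: [-0.2, -0.1, 1.9]
gripper_width: 0.0251
```

Request:
send_rows --plan '[[[0.003, 0, 0], [0, 0, 0]], [[0.006, 0, 0], [0, 0, 0]], [[0.009, 0, 0], [0, 0, 0]], [[0.009, 0, 0], [0, 0, 0]], [[0.009, 0, 0], [0, 0, 0]]]'

```text
time_s: 8.75
tcp_pos: [0.5714, -0.1573, 0.0845]
eef_rot: [145.6, 89.9, -139.0]
contact_force: [-2.9, 0.4, 10.0]
gripper_width: 0.0251
```

There is 10 N of upward force and the height has stopped at 0.0845, the expected seated height, so the foot is on the floor. Releasing and retreating.

Request:
send_rows --plan '[[[-0.005, 0, 0], [0, 0, 0]], [[-0.005, 0, 0], [0, 0, 0]], [[-0.005, 0, 0], [0, 0, 0]], [[-0.005, 0, 0], [0, 0, 0]], [[-0.005, 0, 0], [0, 0, 0]]]' --jaw 0.3

```text
time_s: 9.25
tcp_pos: [0.5713, -0.1573, 0.085]
eef_rot: [133.3, 89.9, -151.2]
contact_force: [0.6, 0.8, -0.1]
gripper_width: 0.056
```

Request:
send_rows --plan '[[[-0.1, 0, 0], [0, 0, 0]], [[-0.25, 0, 0], [0, 0, 0]], [[-0.45, 0, 0], [0, 0, 0]], [[-0.7, 0, 0], [0, 0, 0]], [[-0.9, 0, 0], [0, 0, 0]]]'

```text
time_s: 9.75
tcp_pos: [0.5716, -0.1573, 0.2219]
eef_rot: [179.9, 89.9, -104.7]
contact_force: [1.0, -0.3, 0.0]
gripper_width: 0.057
```

```bash
python3 - <<'E'
from h import *
from plant import r
p=r.capture("scene");C=cloud(p)
cv2.imwrite("pics/s4.png",cv2.resize(p["color"][130:340,150:450,::-1],None,fx=2.5,fy=2.5))
for c in("red","yellow","blue"):
    m=capmask(p,c)&(C[...,2]>.07)&(C[...,2]<.13);P=C[m];print(c,m.sum(),"top z",np.percentile(P[:,2],[95,99]),P[P[:,2]>np.percentile(P[:,2],95)-.006].mean(0))
p=r.capture("wrist");C=wcloud(p);m=capmask(p,"red")&(abs(C[...,2]-.105)<.02)&(abs(C[...,1]+.157)<.05);P=C[m];print("wrist",m.sum(),np.percentile(P[:,2],99),np.median(P,0))
print(r.get_state()["contact_force"])
E
```

```text
red 219 top z [0.10861948 0.10923408] [ 0.57339524 -0.15405561  0.10711327]
yellow 288 top z [0.10839448 0.1090771 ] [0.50346477 0.1934091  0.10683795]
blue 326 top z [0.10863864 0.10901812] [0.51837668 0.24984902 0.1069451 ]
wrist 604 0.10911511122611622 [ 0.5712306  -0.15794344  0.10760052]
[-0.36382776 -0.09012221 -0.40110938]
```

View pics/s4.png

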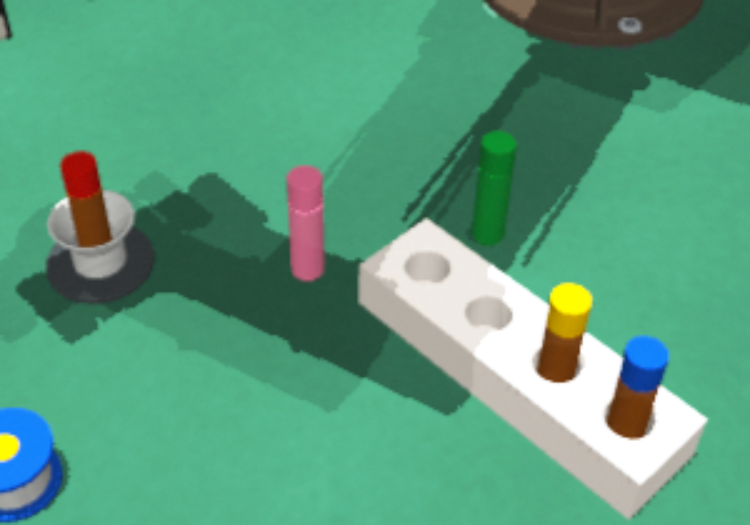

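The final view shows the red vial standing in the holder at (85,200). Its slant is what the camera's perspective predicts there. Yellow, blue, pink and green are all in place. The red cap top is at 0.109 m, the same as the seated vials in the rack, and is centred on the mouth.

```bash
python3 -c "
from plant import r
print(r.close_job())"
```

```text
the job is handed in; nothing more can be done
None
```

The red-capped vial now stands upright in the round metal holder, fully down on its floor. I lowered it slowly until it touched the floor (about 10 N), then let go and backed the arm off. The job was handed in at about 10 s of the 35 s allowed.

- **Seating:** the red cap's top is at 0.109 m, the same height as the yellow and blue vials in the rack. That matches a fully seated vial.
- **Position:** the wrist camera puts the cap within about 1 mm of the holder's centre. The scene camera reads about 3 mm off, the same small offset it showed on the vials before the move.
- **Other vials:** the yellow and blue vials measured in the same places before and after, to within 0.2 mm. The pink and green look-alikes look untouched in the last picture.
- **Robot:** it was touching nothing at the end, with contact force near zero.

No check failed. While lining up above the holder, the arm first overshot by about 4 mm; I corrected that before lowering the vial in.

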